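Feel a spit-rest slide for its tight spot

ROBOT

A 6-joint arm with a two-finger parallel gripper is mounted at the origin on the work surface. World frame = base frame: x ahead of the robot, y to its left, z up, the work surface at z = 0. Lengths are in mm, angles in rad, forces in N, time in s.
With the tool pointing down it reaches from about 400 to 925 mm from the base axis. Payload 12.5 kg.
Tool frame: the origin (TCP) lies at the very end of the fingers, on their centre line; the grasp point (between the pads) lies 19 mm behind it; z points along the fingers, y is the line along which they close (so a half turn about z gives the same grasp; the last joint's range is limited). The gripper opens to 95 mm and grips with 3 to 60 N. Pads are 20 mm wide; open, the fingers measure 119 mm over their backs; the gripper's body (75 mm by 180 mm) begins 59 mm behind the grasp point.
Start: joints at [-1.274, 0.491, 1.559, -0, 1.092, -0.106], TCP at [245.021, -574.988, 214.661] pointing down, gripper open.
Joint ranges: [-3.1, 3.1], [-0.84, 2.19], [0.05, 2.79], [-1.13, 4.28], [0.06, 2.93], [-2.69, 2.69]. Speed limits (rad/s): [2.22, 2.22, 2.79, 3.14, 3.14, 3.14].

INTERFACE

Orientations are given as [roll, pitch, yaw] about the fixed x, y, z axes, in that order (R = Rz(yaw) Ry(pitch) Rx(roll)).
In Python, from cell import * gives the robot as it stands.
- The arm moves only by the tool step_arm, never from a script. Its argument "plan" is a list of rows, each an object of numbers: "x", "y", "z": the shift along the tool's x, y, z in units of 25 mm (1.0 is 25 mm); "rx", "ry", "rz": the turn, a rotation vector about the tool's x, y, z in units of 0.1 rad (1.0 is 0.1 rad). In form: [{"x": .., "y": .., "z": .., "rx": .., "ry": .., "rz": ..}, ...]. A call has exactly 10 rows; each row shifts and turns the commanded pose from where the row before left it, along the tool's axes as they then stand; what a row does not reach is not made up. A row lasts 1/12 s, in which the tool goes at most 41.7 mm and 7.16 degrees, less where a joint would pass 70% of its speed; a pose out of reach is approached as far as the arm can. A call with a number of a shift or a turn outside -1 to 1 is refused whole. A call with a gripper value outside its range is refused whole. "jaw" is the closure, from -1 (fully open) to 1 (shut), so that 0 is half open, set as the call begins (left out, the last holds). The fingers move at their own pace and stop on an object; the grip force is fixed at half the most. Time passes only in rows, so rows that do not move let the fingers close, or fill a call up. It gives the time, the measured TCP pose, the force, the opening and the grip force at its end, in the units of the state.
- state(): the state, without advancing time (a new reading comes with each control period).
- read_camera(name): name is "scene" or "top"; returns a dict with "image" (400x640x3 uint8, red, green, blue), "depth" (400x640 float32, mm along the optical axis (not along the pixel's ray), 0 where there is no reading), "vfov" (degrees; the focal length in pixels is half the picture's height over the tangent of half this angle, whatever the lens; pixels are square), "cx", "cy" (the principal point, pixels), "R" (3x3) and "t" (3): a world point X has camera coordinates R X + t. Camera axes: x right, y down, z forward; pixel columns grow to the right and rows downward; lengths in mm; the calibration is good to about 2 mm. A picture is of the moment at which its call begins.
- job_done(): hands the job in; it is judged then, once.
The state is a dict: "t": time; "joints": joint angles; "qvel": joint speeds; "tau": joint torques, N m; "eef_pos": TCP position; "tcp_rot": TCP orientation; "ft_force": force on the tool from outside, world axes, zero at the start; "moment": the same for the moment, N m; "opening": opening from 0.0 (shut) to 1.0 (fully open); "grip_force": force on a finger pad.
Only numpy, scipy, OpenCV 4.12 (cv2) and the standard library are available. Lean on these libraries where they do the work, as an engineer would, in place of code of your own. Each camera call takes 0.05 s, during which the arm holds its last target. There are 200 camera calls.

TASK

The spit-rest carriage on the runner catches somewhere along its travel. Take it by its upright fork and stroke it gently all the way to the buffers at the robot's left-hand end, then all the way to the buffers at the right-hand end, feeling for where it drags, and finally bring it back and leave it standing squarely on the tight spot, for cleaning. Do not ram the buffers, and leave the other things on the shelf alone.

Things in the scene. Friction and masses are not known exactly. Their poses are not given: they have to be found in the camera images.
- rail: Aluminium base plate of the runner, 70 mm wide (x), 420 mm long (y), 6 mm thick, fixed to the shelf. Origin: centre of its underside. Its y axis runs along the runner to the robot's left (within 0.4 rad of the robot's y), z up. End blocks 38 mm high at y = +-200 mm. 'Carriage position' below means the carriage's y in this frame.
- runner: Steel bar on the plate, top at 24 mm, same origin and axes. Hidden in it is the tight spot, its middle at a carriage position from -75 to 75 mm. Drag is about 2 N, but up to 10 N over some 30 mm of travel there, more going in than out: its true middle is halfway between where it is felt stroking each way. Within 8 mm of the middle the carriage stands squarely on it and stays put.
- carriage: Aluminium saddle 56 mm (x) by 60 mm (y), top at 42 mm, with an upright dark steel fork at its middle: 40 mm wide (x), 16 mm thick (y), from 42 to 97 mm height, the top 16 mm two prongs. Origin: under its middle, level with the plate's underside; axes as the plate's. Slides only along y; meets the left buffers at +120 mm, the right ones at -120 mm.
- carriage_grip (a point): Point in the middle of the carriage's upright fork, 70 mm above the shelf: the place to grip it, from above, with the fingers closing along the runner on its 16 mm thickness (40 mm wide faces).
- buffer_left: Pair of black rubber buffers on the left end block, 14 mm thick, 30 mm above the shelf; they give about 1 mm for each 3 N, 8 mm at most. A touch of 2 to 10 N is gentle, over 20 N is ramming. Origin as the base plate's.
- buffer_right: The same pair of buffers on the right end block. Origin as the base plate's.
- lighter: Matte black grill lighter lying on the robot's side of the runner, 240 mm long (y) with a thin steel snout, 20 mm high. Bystander. Origin under it.
- plate: White ceramic side plate, 160 mm across, 18 mm high, beyond the runner. Bystander. Origin: centre of its underside.
- funnel: Red plastic funnel standing mouth down, 92 mm across, 95 mm high, beyond the runner. Bystander. Origin: centre of its underside.
- canister: Closed stainless canister with a screw lid, 94 mm across, 124 mm high, to the left. Bystander. Origin: centre of its underside.
- rack: Slotted wooden rack, 70 by 200 mm, with three upright steel skewers reaching 300 mm high, at the right of the runner. Bystander. Origin: centre of its underside.
- brush: Basting brush lying to the right of the runner. Bystander. Origin under it.

How it is judged (in metres and radians):
On the way, in this order (a step that is already met when the one before it is completed fails the run):
1. the carriage has been brought up against the left buffers (contact force between carriage and buffer_left above 1 N), for 0.1 s.
2. then, stroked the full length, it has been brought up against the right buffers (contact force between carriage and buffer_right above 1 N), for 0.1 s.
At the end, for the whole second after the job is handed in: The carriage rests, let go, on the tight spot (within about 10 mm of its middle, where the tight spot presses up on the carriage with more than 8.5 N), clear of both ends (contact force between carriage and runner above 8.5 N and y of carriage in the frame of rail between -0.095 and 0.095 m and linear speed of carriage below 0.005 m/s); the robot touches nothing.
It fails at once if the carriage is rammed into a buffer (over 20 N) (contact force between carriage and buffer_left above 20 N or contact force between carriage and buffer_right above 20 N).
It fails at once if a bystander is disturbed (moved over 20 mm) (distance of any of lighter, plate, funnel, canister, rack, brush from where it was at the start of the episode above 0.02 m).
It also fails if it takes over 72 s, if anything falls off the work surface, if the arm or the gripper's body presses on something with over 40 N, if the wrist force passes 120 N, or if a joint passes its speed limit or range.

## Working session

There is one attempt and no reset: what is moved stays moved. The work goes in short steps, Python scripts to look and compute and a tool call to move; the robot and the scene stay as the last step left them, time stands still between calls to the robot, and variables do not carry over. Pictures are saved under pics/ and viewed, at most 10 in all, crops included, and the job is handed in when it is done.

Besides the shell and the picture viewer there is one more tool, called by a JSON object that holds its "name" and its "arguments". step_arm: Moves the arm, as the interface text tells. Shifts and turns lie within -1 to 1; 1 stands for 25 mm of shift or 0.1 rad of turn. Its arguments: {"type":"object","properties":{"plan":{"type":"array","items":{"type":"object","properties":{"x":{"type":"number"},"y":{"type":"number"},"z":{"type":"number"},"rx":{"type":"number"},"ry":{"type":"number"},"rz":{"type":"number"}}}},"jaw":{"type":"number"}},"required":["plan"]}

```bash
mkdir -p pics; ls; cat > h.py <<'E'
from cell import *
import numpy as np, cv2
def f(c): return 200/np.tan(np.radians(c["vfov"])/2)
def cloud(c):
    F=f(c); v,u=np.mgrid[:400,:640]; d=c["depth"]
    P=np.stack([(u-c["cx"])/F*d,(v-c["cy"])/F*d,d],-1)
    return (P-c["t"])@c["R"]   # R^T (P-t)
E
python3 - <<'E'
from h import *
for n in("top","scene"):
    c=read_camera(n); cv2.imwrite(f"pics/{n}0.png",c["image"][...,::-1]); np.savez(f"{n}0.npz",**c)
    print(n,c["vfov"],-c["R"].T@c["t"],(c["depth"]>0).mean())
print(state())
E
```

```text
pics
top 49.32465243301067 [ 498.89420366   11.8550436  1250.37447831] 0.99610546875
scene 49.21372864451054 [1357.35366632  265.99238527  772.25094887] 0.9960390625
{'t': 0.1, 'joints': array([-1.27360700e+00,  4.91467390e-01,  1.55936356e+00, -2.16329782e-05,
        1.09167550e+00, -1.05583070e-01]), 'qvel': array([-4.52378170e-04, -1.09283495e-04, -7.37831186e-04,  1.45477904e-03,
       -4.24854547e-05, -7.17756869e-04]), 'tau': array([ 2.34757594e-03, -6.13624191e+01, -2.58605164e+01,  6.93828310e-02,
        4.70069284e-02, -6.36017216e-05]), 'eef_pos': array([ 244.94932949, -574.78585949,  214.14858391]), 'tcp_rot': array([-3.14068193e+00, -7.72204887e-05,  4.02782339e-01]), 'ft_force': array([-0.11162158,  0.04412961,  0.00871422]), 'moment': array([0.00139002, 0.02159368, 0.01211841]), 'grip_force': 0.0, 'opening': 0.9999033259644656}
```

View pics/top0.png

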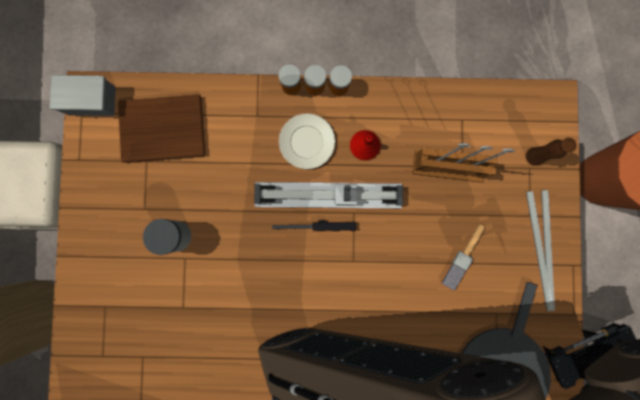

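View pics/scene0.png

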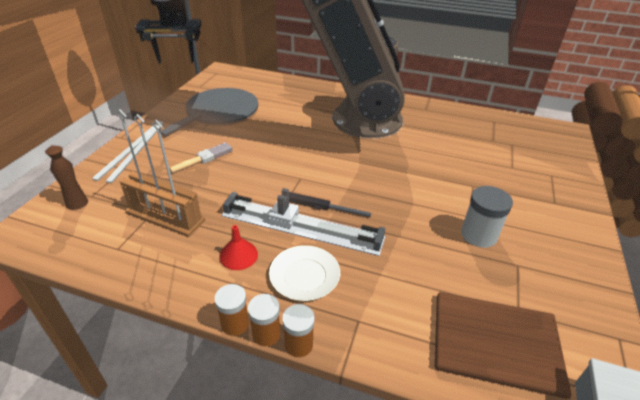

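The top view shows the rail from about (253,195) to (405,195) px, with the carriage near (347,195) and the lighter at (315,226). The funnel, plate and rack lie beyond it. Next I'll measure the rail and fork.

```bash
python3 - <<'E'
from h import *
C=np.load("top0.npz"); X=cloud(C); im=C["image"].astype(int)
print("table z",np.median(X[250:270,250:400,2]))
sat=im.max(2)-im.min(2)
m=np.zeros((400,640),np.uint8); m[178:213,245:412]=((sat<40))[178:213,245:412]
n,l,s,_=cv2.connectedComponentsWithStats(m); k=1+s[1:,4].argmax(); m=(l==k)
F=f(C)
def ray(u,v,z):
    d=C["R"].T@np.array([(u-C["cx"])/F,(v-C["cy"])/F,1]); o=-C["R"].T@C["t"]
    return o+d*(z-o[2])/d[2]
v,u=np.nonzero(m); r=cv2.minAreaRect(np.stack([u,v],1).astype(np.float32)); print(r)
b=cv2.boxPoints(r); print(np.array([ray(*p,6) for p in b]).round(1))
print("rail c",ray(*r[0],6))
for lo,hi in((50,75),(75,110),(32,46)):
    q=(X[...,2]>lo)&(X[...,2]<hi); q[:178]=0;q[213:]=0;q[:,:245]=0;q[:,412:]=0
    for k in range(245,412,1): pass
    vv,uu=np.nonzero(q); P=X[q]
    print(lo,len(P)); 
    if len(P): print(P.mean(0).round(1),P.min(0).round(),P.max(0).round(),uu.min(),uu.max(),vv.min(),vv.max())
z=X[178:213,245:412,2]
print(z[8:28:3,85:120:2].round(0).astype(int))
S=np.load("scene0.npz"); Y=cloud(S); 
q=(Y[...,2]>78)&(Y[...,2]<110); q[:180]=0;q[235:]=0;q[:,:262]=0;q[:,310:]=0
print("scene fork",Y[q].mean(0),Y[q].min(0),Y[q].max(0),q.sum())
cv2.imwrite("pics/crop1.png",np.hstack([cv2.resize(im[175:215,310:390].astype(np.uint8)[...,::-1],None,fx=5,fy=5,interpolation=2),cv2.resize(S["image"][185:235,250:310][...,::-1],(240,200),interpolation=2)]))
E
```

```text
table z 1.20259308443441
((328.5361328125, 194.77703857421875), (149.0997772216797, 25.406572341918945), 0.5562521815299988)
[[ 557.   190.     6. ]
 [ 629.9  191.3    6. ]
 [ 633.4 -236.7    6. ]
 [ 560.4 -236.4    6. ]]
rail c [595.13001827 -22.92462569   6.        ]
50 17
[591.4 -64.8  62.4] [575. -76.  50.] [613. -63.  68.] 344 348 187 201
75 96
[595.6 -71.1  90.9] [575. -79.  78.] [615. -64. 103.] 345 350 185 200
32 828
[594.2 -41.1  39.1] [ 566. -231.   32.] [624. 186.  46.] 254 403 184 204
[[  3   7   4  46  45  44  43  48  96 100 103  41  41  43   6  11   7   9]
 [ 11   6   6  42  41  39  45  63  93  95  98  42  48  40  10   6   8   6]
 [ 25  24  20  44  45  46  42  61  78  81  81  41  42  45  22  23  23  23]
 [ 26  26  25  47  41  43  45  67  83  85  79  45  43  42  22  21  33  27]
 [ 29  24  26  39  42  44  42  66  97  97 101  46  45  39  25  23  26  22]
 [  5   6   7  45  43  45  44  50  46  53  47  46  40  43   4   4   8   8]
 [  7  10   3  33  36  40  40  46  43  42  43  45  42  41   8   8  11   4]]
scene fork [600.03912452 -71.88166939  88.75337619] [578.22908216 -81.66350987  78.31521644] [619.56635137 -64.30055485  98.2084165 ] 123
```

View pics/crop1.png

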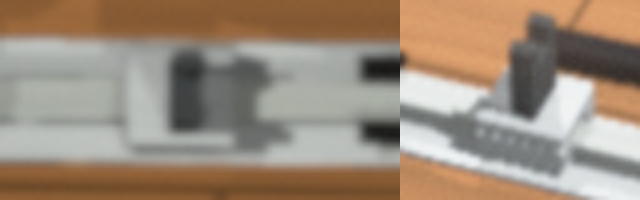

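The fork is at about (597,-71.5) and the rail centre at about (596,-23) with yaw close to 0. That puts left contact near fork y≈+97 and right contact near -143. Moving over the fork now.

{"name": "step_arm", "arguments": {"jaw": -1, "plan": [{"rz": 0.98}, {"rz": 0.98}, {"rz": 0.98}, {"rz": 0.98}, {"x": 0.64, "y": -0.9}, {"x": 0.64, "y": -0.9}, {"x": 0.64, "y": -0.9}, {"x": 0.64, "y": -0.9}, {"x": 0.64, "y": -0.9}, {"x": 0.64, "y": -0.9}]}}

```text
schema error: expected keys x, y, z, rx, ry, rz
```

{"name": "step_arm", "arguments": {"plan": [{"x": 0.64, "y": -0.9}, {"x": 0.64, "y": -0.9}, {"x": 0.64, "y": -0.9}, {"x": 0.64, "y": -0.9}, {"x": 0.64, "y": -0.9}, {"x": 0.64, "y": -0.9}, {"x": 0.64, "y": -0.9}, {"x": 0.64, "y": -0.9}, {"x": 0.64, "y": -0.9}, {"x": 0.64, "y": -0.9}]}}

```text
schema error: expected keys x, y, z, rx, ry, rz
```

{"name": "step_arm", "arguments": {"plan": [{"x": 0.64, "y": -0.9}, {"x": 0.64, "y": -0.9}, {"x": 0.64, "y": -0.9}, {"x": 0.64, "y": -0.9}, {"x": 0.64, "y": -0.9}, {"x": 0.4, "y": -0.6}, {}, {}, {}, {}]}}

```text
schema error: expected keys x, y, z, rx, ry, rz
```

All six keys are needed in every row.

{"name": "step_arm", "arguments": {"jaw": -1, "plan": [{"x": 0, "y": 0, "z": 0, "rx": 0, "ry": 0, "rz": 0.98}, {"x": 0, "y": 0, "z": 0, "rx": 0, "ry": 0, "rz": 0.98}, {"x": 0, "y": 0, "z": 0, "rx": 0, "ry": 0, "rz": 0.98}, {"x": 0, "y": 0, "z": 0, "rx": 0, "ry": 0, "rz": 0.98}, {"x": 0.64, "y": -0.9, "z": 0, "rx": 0, "ry": 0, "rz": 0}, {"x": 0.64, "y": -0.9, "z": 0, "rx": 0, "ry": 0, "rz": 0}, {"x": 0.64, "y": -0.9, "z": 0, "rx": 0, "ry": 0, "rz": 0}, {"x": 0.64, "y": -0.9, "z": 0, "rx": 0, "ry": 0, "rz": 0}, {"x": 0.64, "y": -0.9, "z": 0, "rx": 0, "ry": 0, "rz": 0}, {"x": 0.64, "y": -0.9, "z": 0, "rx": 0, "ry": 0, "rz": 0}]}}

```text
t: 0.93
eef_pos: [340.0, -437.7, 214.4]
tcp_rot: [-3.141, 0.0, 0.011]
ft_force: [0.5, -0.4, 0.1]
opening: 1.001
grip_force: 0.0
```

{"name": "step_arm", "arguments": {"plan": [{"x": 0.64, "y": -0.9, "z": 0, "rx": 0, "ry": 0, "rz": 0}, {"x": 0.64, "y": -0.9, "z": 0, "rx": 0, "ry": 0, "rz": 0}, {"x": 0.64, "y": -0.9, "z": 0, "rx": 0, "ry": 0, "rz": 0}, {"x": 0.64, "y": -0.9, "z": 0, "rx": 0, "ry": 0, "rz": 0}, {"x": 0.64, "y": -0.9, "z": 0, "rx": 0, "ry": 0, "rz": 0}, {"x": 0.64, "y": -0.9, "z": 0, "rx": 0, "ry": 0, "rz": 0}, {"x": 0.64, "y": -0.9, "z": 0, "rx": 0, "ry": 0, "rz": 0}, {"x": 0.64, "y": -0.9, "z": 0, "rx": 0, "ry": 0, "rz": 0}, {"x": 0.64, "y": -0.9, "z": 0, "rx": 0, "ry": 0, "rz": 0}, {"x": 0.64, "y": -0.9, "z": 0, "rx": 0, "ry": 0, "rz": 0}]}}

```text
t: 1.77
eef_pos: [497.6, -211.0, 214.5]
tcp_rot: [-3.141, 0.0, 0.011]
ft_force: [0.0, -1.2, 0.6]
opening: 0.999
grip_force: 0.0
```

{"name": "step_arm", "arguments": {"plan": [{"x": 0.64, "y": -0.9, "z": 0, "rx": 0, "ry": 0, "rz": 0}, {"x": 0.64, "y": -0.9, "z": 0, "rx": 0, "ry": 0, "rz": 0}, {"x": 0.64, "y": -0.9, "z": 0, "rx": 0, "ry": 0, "rz": 0}, {"x": 0.64, "y": -0.9, "z": 0, "rx": 0, "ry": 0, "rz": 0}, {"x": 0.64, "y": -0.9, "z": 0, "rx": 0, "ry": 0, "rz": 0}, {"x": 0.4, "y": -0.6, "z": 0, "rx": 0, "ry": 0, "rz": 0}, {"x": 0, "y": 0, "z": 0, "rx": 0, "ry": 0, "rz": 0}, {"x": 0, "y": 0, "z": 0, "rx": 0, "ry": 0, "rz": 0}, {"x": 0, "y": 0, "z": 0, "rx": 0, "ry": 0, "rz": 0}, {"x": 0, "y": 0, "z": 0, "rx": 0, "ry": 0, "rz": 0}]}}

```text
t: 2.6
eef_pos: [585.2, -84.6, 214.6]
tcp_rot: [3.141, 0.0, 0.01]
ft_force: [-0.2, 0.5, -0.2]
opening: 1.002
grip_force: 0.0
```

{"name": "step_arm", "arguments": {"plan": [{"x": 0.24, "y": -0.26, "z": 0.5, "rx": 0, "ry": 0, "rz": 0}, {"x": 0.24, "y": -0.26, "z": 0.8, "rx": 0, "ry": 0, "rz": 0}, {"x": 0, "y": 0, "z": 0.9, "rx": 0, "ry": 0, "rz": 0}, {"x": 0, "y": 0, "z": 0.9, "rx": 0, "ry": 0, "rz": 0}, {"x": 0, "y": 0, "z": 0.9, "rx": 0, "ry": 0, "rz": 0}, {"x": 0, "y": 0, "z": 0.9, "rx": 0, "ry": 0, "rz": 0}, {"x": 0, "y": 0, "z": 0.8, "rx": 0, "ry": 0, "rz": 0}, {"x": 0, "y": 0, "z": 0.5, "rx": 0, "ry": 0, "rz": 0}, {"x": 0, "y": 0, "z": 0.3, "rx": 0, "ry": 0, "rz": 0}, {"x": 0, "y": 0, "z": 0, "rx": 0, "ry": 0, "rz": 0}]}}

```text
t: 3.43
eef_pos: [596.8, -70.7, 50.1]
tcp_rot: [-3.141, 0.003, 0.01]
ft_force: [0.0, 1.0, -0.0]
opening: 0.999
grip_force: 0.0
```

```bash
python3 - <<'E'
from h import *
c=read_camera("scene"); cv2.imwrite("pics/s2.png",cv2.resize(c["image"][120:270,190:400][...,::-1],None,fx=3,fy=3)); s=state();print(s["eef_pos"],s["ft_force"])
E
```

```text
[597.32197563 -70.7748585   51.37623492] [ 0.05215332 -0.34976003 -0.04811563]
```

View pics/s2.png

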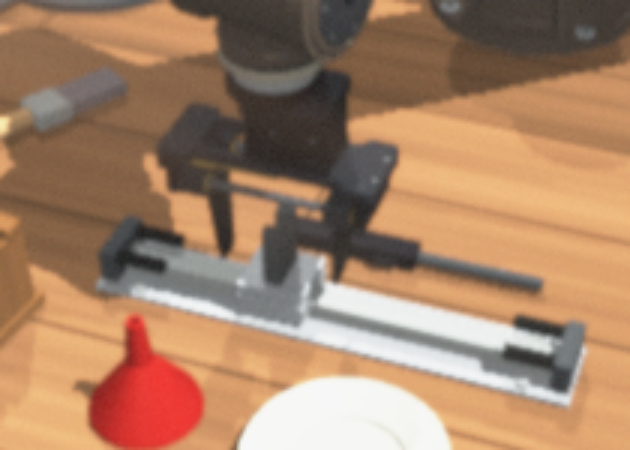

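The picture shows the fork (crop px ~(280,250)) standing between the open fingers at ~(225,230) and (340,255), with the fingers clear of everything else. Closing.

{"name": "step_arm", "arguments": {"jaw": 1, "plan": [{"x": 0, "y": 0, "z": 0, "rx": 0, "ry": 0, "rz": 0}, {"x": 0, "y": 0, "z": 0, "rx": 0, "ry": 0, "rz": 0}, {"x": 0, "y": 0, "z": 0, "rx": 0, "ry": 0, "rz": 0}, {"x": 0, "y": 0, "z": 0, "rx": 0, "ry": 0, "rz": 0}, {"x": 0, "y": 0, "z": 0, "rx": 0, "ry": 0, "rz": 0}, {"x": 0, "y": 0, "z": 0, "rx": 0, "ry": 0, "rz": 0}, {"x": 0, "y": 0, "z": 0, "rx": 0, "ry": 0, "rz": 0}, {"x": 0, "y": 0, "z": 0, "rx": 0, "ry": 0, "rz": 0}, {"x": 0, "y": 0, "z": 0, "rx": 0, "ry": 0, "rz": 0}, {"x": 0, "y": 0, "z": 0, "rx": 0, "ry": 0, "rz": 0}]}}

```text
t: 4.32
eef_pos: [597.6, -70.7, 52.1]
tcp_rot: [3.141, 0.0, 0.011]
ft_force: [0.2, 0.2, -0.3]
opening: 0.357
grip_force: 0.0
```

{"name": "step_arm", "arguments": {"plan": [{"x": 0, "y": 0, "z": 0, "rx": 0, "ry": 0, "rz": 0}, {"x": 0, "y": 0, "z": 0, "rx": 0, "ry": 0, "rz": 0}, {"x": 0, "y": 0, "z": 0, "rx": 0, "ry": 0, "rz": 0}, {"x": 0, "y": 0, "z": 0, "rx": 0, "ry": 0, "rz": 0}, {"x": 0, "y": 0, "z": 0, "rx": 0, "ry": 0, "rz": 0}, {"x": 0, "y": 0, "z": 0, "rx": 0, "ry": 0, "rz": 0}, {"x": 0, "y": 0, "z": 0, "rx": 0, "ry": 0, "rz": 0}, {"x": 0, "y": 0, "z": 0, "rx": 0, "ry": 0, "rz": 0}, {"x": 0, "y": 0, "z": 0, "rx": 0, "ry": 0, "rz": 0}, {"x": 0, "y": 0, "z": 0, "rx": 0, "ry": 0, "rz": 0}]}}

```text
t: 5.15
eef_pos: [597.6, -70.7, 52.1]
tcp_rot: [3.141, -0.0, 0.011]
ft_force: [0.6, -1.5, -1.5]
opening: 0.166
grip_force: 30.0
```

{"name": "step_arm", "arguments": {"plan": [{"x": 0, "y": -0.04, "z": 0, "rx": 0, "ry": 0, "rz": 0}, {"x": 0, "y": -0.04, "z": 0, "rx": 0, "ry": 0, "rz": 0}, {"x": 0, "y": -0.04, "z": 0, "rx": 0, "ry": 0, "rz": 0}, {"x": 0, "y": -0.04, "z": 0, "rx": 0, "ry": 0, "rz": 0}, {"x": 0, "y": -0.04, "z": 0, "rx": 0, "ry": 0, "rz": 0}, {"x": 0, "y": -0.04, "z": 0, "rx": 0, "ry": 0, "rz": 0}, {"x": 0, "y": -0.04, "z": 0, "rx": 0, "ry": 0, "rz": 0}, {"x": 0, "y": -0.04, "z": 0, "rx": 0, "ry": 0, "rz": 0}, {"x": 0, "y": -0.04, "z": 0, "rx": 0, "ry": 0, "rz": 0}, {"x": 0, "y": -0.04, "z": 0, "rx": 0, "ry": 0, "rz": 0}]}}

```text
t: 5.98
eef_pos: [597.5, -60.6, 52.1]
tcp_rot: [3.141, -0.0, 0.011]
ft_force: [1.4, -1.6, -1.7]
opening: 0.17
grip_force: 30.0
```

{"name": "step_arm", "arguments": {"plan": [{"x": 0, "y": -0.04, "z": 0, "rx": 0, "ry": 0, "rz": 0}, {"x": 0, "y": -0.04, "z": 0, "rx": 0, "ry": 0, "rz": 0}, {"x": 0, "y": -0.04, "z": 0, "rx": 0, "ry": 0, "rz": 0}, {"x": 0, "y": -0.04, "z": 0, "rx": 0, "ry": 0, "rz": 0}, {"x": 0, "y": -0.04, "z": 0, "rx": 0, "ry": 0, "rz": 0}, {"x": 0, "y": -0.04, "z": 0, "rx": 0, "ry": 0, "rz": 0}, {"x": 0, "y": -0.04, "z": 0, "rx": 0, "ry": 0, "rz": 0}, {"x": 0, "y": -0.04, "z": 0, "rx": 0, "ry": 0, "rz": 0}, {"x": 0, "y": -0.04, "z": 0, "rx": 0, "ry": 0, "rz": 0}, {"x": 0, "y": -0.04, "z": 0, "rx": 0, "ry": 0, "rz": 0}]}}

```text
t: 6.82
eef_pos: [597.4, -50.6, 52.1]
tcp_rot: [3.142, -0.0, 0.011]
ft_force: [1.0, -1.7, -1.7]
opening: 0.169
grip_force: 30.0
```

{"name": "step_arm", "arguments": {"plan": [{"x": 0, "y": -0.04, "z": 0, "rx": 0, "ry": 0, "rz": 0}, {"x": 0, "y": -0.04, "z": 0, "rx": 0, "ry": 0, "rz": 0}, {"x": 0, "y": -0.04, "z": 0, "rx": 0, "ry": 0, "rz": 0}, {"x": 0, "y": -0.04, "z": 0, "rx": 0, "ry": 0, "rz": 0}, {"x": 0, "y": -0.04, "z": 0, "rx": 0, "ry": 0, "rz": 0}, {"x": 0, "y": -0.04, "z": 0, "rx": 0, "ry": 0, "rz": 0}, {"x": 0, "y": -0.04, "z": 0, "rx": 0, "ry": 0, "rz": 0}, {"x": 0, "y": -0.04, "z": 0, "rx": 0, "ry": 0, "rz": 0}, {"x": 0, "y": -0.04, "z": 0, "rx": 0, "ry": 0, "rz": 0}, {"x": 0, "y": -0.04, "z": 0, "rx": 0, "ry": 0, "rz": 0}]}}

```text
t: 7.65
eef_pos: [597.3, -40.6, 52.1]
tcp_rot: [3.141, -0.0, 0.011]
ft_force: [1.0, -2.2, -4.8]
opening: 0.167
grip_force: 30.0
```

{"name": "step_arm", "arguments": {"plan": [{"x": 0, "y": -0.04, "z": 0, "rx": 0, "ry": 0, "rz": 0}, {"x": 0, "y": -0.04, "z": 0, "rx": 0, "ry": 0, "rz": 0}, {"x": 0, "y": -0.04, "z": 0, "rx": 0, "ry": 0, "rz": 0}, {"x": 0, "y": -0.04, "z": 0, "rx": 0, "ry": 0, "rz": 0}, {"x": 0, "y": -0.04, "z": 0, "rx": 0, "ry": 0, "rz": 0}, {"x": 0, "y": -0.04, "z": 0, "rx": 0, "ry": 0, "rz": 0}, {"x": 0, "y": -0.04, "z": 0, "rx": 0, "ry": 0, "rz": 0}, {"x": 0, "y": -0.04, "z": 0, "rx": 0, "ry": 0, "rz": 0}, {"x": 0, "y": -0.04, "z": 0, "rx": 0, "ry": 0, "rz": 0}, {"x": 0, "y": -0.04, "z": 0, "rx": 0, "ry": 0, "rz": 0}]}}

```text
t: 8.48
eef_pos: [597.2, -30.6, 52.1]
tcp_rot: [3.141, -0.0, 0.011]
ft_force: [3.3, -1.0, -5.2]
opening: 0.165
grip_force: 30.0
```

{"name": "step_arm", "arguments": {"plan": [{"x": 0, "y": -0.04, "z": 0, "rx": 0, "ry": 0, "rz": 0}, {"x": 0, "y": -0.04, "z": 0, "rx": 0, "ry": 0, "rz": 0}, {"x": 0, "y": -0.04, "z": 0, "rx": 0, "ry": 0, "rz": 0}, {"x": 0, "y": -0.04, "z": 0, "rx": 0, "ry": 0, "rz": 0}, {"x": 0, "y": -0.04, "z": 0, "rx": 0, "ry": 0, "rz": 0}, {"x": 0, "y": -0.04, "z": 0, "rx": 0, "ry": 0, "rz": 0}, {"x": 0, "y": -0.04, "z": 0, "rx": 0, "ry": 0, "rz": 0}, {"x": 0, "y": -0.04, "z": 0, "rx": 0, "ry": 0, "rz": 0}, {"x": 0, "y": -0.04, "z": 0, "rx": 0, "ry": 0, "rz": 0}, {"x": 0, "y": -0.04, "z": 0, "rx": 0, "ry": 0, "rz": 0}]}}

```text
t: 9.32
eef_pos: [597.1, -20.6, 52.1]
tcp_rot: [3.141, -0.0, 0.011]
ft_force: [4.4, -2.2, -5.9]
opening: 0.167
grip_force: 30.0
```

{"name": "step_arm", "arguments": {"plan": [{"x": 0, "y": -0.04, "z": 0, "rx": 0, "ry": 0, "rz": 0}, {"x": 0, "y": -0.04, "z": 0, "rx": 0, "ry": 0, "rz": 0}, {"x": 0, "y": -0.04, "z": 0, "rx": 0, "ry": 0, "rz": 0}, {"x": 0, "y": -0.04, "z": 0, "rx": 0, "ry": 0, "rz": 0}, {"x": 0, "y": -0.04, "z": 0, "rx": 0, "ry": 0, "rz": 0}, {"x": 0, "y": -0.04, "z": 0, "rx": 0, "ry": 0, "rz": 0}, {"x": 0, "y": -0.04, "z": 0, "rx": 0, "ry": 0, "rz": 0}, {"x": 0, "y": -0.04, "z": 0, "rx": 0, "ry": 0, "rz": 0}, {"x": 0, "y": -0.04, "z": 0, "rx": 0, "ry": 0, "rz": 0}, {"x": 0, "y": -0.04, "z": 0, "rx": 0, "ry": 0, "rz": 0}]}}

```text
t: 10.15
eef_pos: [597.0, -10.6, 52.1]
tcp_rot: [3.141, -0.0, 0.011]
ft_force: [4.8, -2.0, -5.7]
opening: 0.168
grip_force: 30.0
```

{"name": "step_arm", "arguments": {"plan": [{"x": 0, "y": -0.04, "z": 0, "rx": 0, "ry": 0, "rz": 0}, {"x": 0, "y": -0.04, "z": 0, "rx": 0, "ry": 0, "rz": 0}, {"x": 0, "y": -0.04, "z": 0, "rx": 0, "ry": 0, "rz": 0}, {"x": 0, "y": -0.04, "z": 0, "rx": 0, "ry": 0, "rz": 0}, {"x": 0, "y": -0.04, "z": 0, "rx": 0, "ry": 0, "rz": 0}, {"x": 0, "y": -0.04, "z": 0, "rx": 0, "ry": 0, "rz": 0}, {"x": 0, "y": -0.04, "z": 0, "rx": 0, "ry": 0, "rz": 0}, {"x": 0, "y": -0.04, "z": 0, "rx": 0, "ry": 0, "rz": 0}, {"x": 0, "y": -0.04, "z": 0, "rx": 0, "ry": 0, "rz": 0}, {"x": 0, "y": -0.04, "z": 0, "rx": 0, "ry": 0, "rz": 0}]}}

```text
t: 10.98
eef_pos: [597.0, -0.6, 52.1]
tcp_rot: [3.141, -0.0, 0.011]
ft_force: [4.6, -1.6, -6.1]
opening: 0.166
grip_force: 30.0
```

{"name": "step_arm", "arguments": {"plan": [{"x": 0, "y": -0.04, "z": 0, "rx": 0, "ry": 0, "rz": 0}, {"x": 0, "y": -0.04, "z": 0, "rx": 0, "ry": 0, "rz": 0}, {"x": 0, "y": -0.04, "z": 0, "rx": 0, "ry": 0, "rz": 0}, {"x": 0, "y": -0.04, "z": 0, "rx": 0, "ry": 0, "rz": 0}, {"x": 0, "y": -0.04, "z": 0, "rx": 0, "ry": 0, "rz": 0}, {"x": 0, "y": -0.04, "z": 0, "rx": 0, "ry": 0, "rz": 0}, {"x": 0, "y": -0.04, "z": 0, "rx": 0, "ry": 0, "rz": 0}, {"x": 0, "y": -0.04, "z": 0, "rx": 0, "ry": 0, "rz": 0}, {"x": 0, "y": -0.04, "z": 0, "rx": 0, "ry": 0, "rz": 0}, {"x": 0, "y": -0.04, "z": 0, "rx": 0, "ry": 0, "rz": 0}]}}

```text
t: 11.82
eef_pos: [596.9, 9.4, 52.1]
tcp_rot: [3.141, -0.0, 0.011]
ft_force: [5.2, -1.6, -5.9]
opening: 0.167
grip_force: 30.0
```

{"name": "step_arm", "arguments": {"plan": [{"x": 0, "y": -0.04, "z": 0, "rx": 0, "ry": 0, "rz": 0}, {"x": 0, "y": -0.04, "z": 0, "rx": 0, "ry": 0, "rz": 0}, {"x": 0, "y": -0.04, "z": 0, "rx": 0, "ry": 0, "rz": 0}, {"x": 0, "y": -0.04, "z": 0, "rx": 0, "ry": 0, "rz": 0}, {"x": 0, "y": -0.04, "z": 0, "rx": 0, "ry": 0, "rz": 0}, {"x": 0, "y": -0.04, "z": 0, "rx": 0, "ry": 0, "rz": 0}, {"x": 0, "y": -0.04, "z": 0, "rx": 0, "ry": 0, "rz": 0}, {"x": 0, "y": -0.04, "z": 0, "rx": 0, "ry": 0, "rz": 0}, {"x": 0, "y": -0.04, "z": 0, "rx": 0, "ry": 0, "rz": 0}, {"x": 0, "y": -0.04, "z": 0, "rx": 0, "ry": 0, "rz": 0}]}}

```text
t: 12.65
eef_pos: [596.8, 19.4, 52.2]
tcp_rot: [3.141, -0.0, 0.011]
ft_force: [5.3, -1.9, -6.0]
opening: 0.167
grip_force: 30.0
```

{"name": "step_arm", "arguments": {"plan": [{"x": 0, "y": -0.04, "z": 0, "rx": 0, "ry": 0, "rz": 0}, {"x": 0, "y": -0.04, "z": 0, "rx": 0, "ry": 0, "rz": 0}, {"x": 0, "y": -0.04, "z": 0, "rx": 0, "ry": 0, "rz": 0}, {"x": 0, "y": -0.04, "z": 0, "rx": 0, "ry": 0, "rz": 0}, {"x": 0, "y": -0.04, "z": 0, "rx": 0, "ry": 0, "rz": 0}, {"x": 0, "y": -0.04, "z": 0, "rx": 0, "ry": 0, "rz": 0}, {"x": 0, "y": -0.04, "z": 0, "rx": 0, "ry": 0, "rz": 0}, {"x": 0, "y": -0.04, "z": 0, "rx": 0, "ry": 0, "rz": 0}, {"x": 0, "y": -0.04, "z": 0, "rx": 0, "ry": 0, "rz": 0}, {"x": 0, "y": -0.04, "z": 0, "rx": 0, "ry": 0, "rz": 0}]}}

```text
t: 13.48
eef_pos: [596.7, 29.4, 52.1]
tcp_rot: [3.141, -0.001, 0.011]
ft_force: [5.5, -2.3, -5.2]
opening: 0.17
grip_force: 30.0
```

{"name": "step_arm", "arguments": {"plan": [{"x": 0, "y": -0.04, "z": 0, "rx": 0, "ry": 0, "rz": 0}, {"x": 0, "y": -0.04, "z": 0, "rx": 0, "ry": 0, "rz": 0}, {"x": 0, "y": -0.04, "z": 0, "rx": 0, "ry": 0, "rz": 0}, {"x": 0, "y": -0.04, "z": 0, "rx": 0, "ry": 0, "rz": 0}, {"x": 0, "y": -0.04, "z": 0, "rx": 0, "ry": 0, "rz": 0}, {"x": 0, "y": -0.04, "z": 0, "rx": 0, "ry": 0, "rz": 0}, {"x": 0, "y": -0.04, "z": 0, "rx": 0, "ry": 0, "rz": 0}, {"x": 0, "y": -0.04, "z": 0, "rx": 0, "ry": 0, "rz": 0}, {"x": 0, "y": -0.04, "z": 0, "rx": 0, "ry": 0, "rz": 0}, {"x": 0, "y": -0.04, "z": 0, "rx": 0, "ry": 0, "rz": 0}]}}

```text
t: 14.32
eef_pos: [596.6, 39.4, 52.1]
tcp_rot: [3.141, -0.0, 0.011]
ft_force: [5.2, -1.1, -7.0]
opening: 0.169
grip_force: 30.0
```

{"name": "step_arm", "arguments": {"plan": [{"x": 0, "y": -0.04, "z": 0, "rx": 0, "ry": 0, "rz": 0}, {"x": 0, "y": -0.04, "z": 0, "rx": 0, "ry": 0, "rz": 0}, {"x": 0, "y": -0.04, "z": 0, "rx": 0, "ry": 0, "rz": 0}, {"x": 0, "y": -0.04, "z": 0, "rx": 0, "ry": 0, "rz": 0}, {"x": 0, "y": -0.04, "z": 0, "rx": 0, "ry": 0, "rz": 0}, {"x": 0, "y": -0.04, "z": 0, "rx": 0, "ry": 0, "rz": 0}, {"x": 0, "y": -0.04, "z": 0, "rx": 0, "ry": 0, "rz": 0}, {"x": 0, "y": -0.04, "z": 0, "rx": 0, "ry": 0, "rz": 0}, {"x": 0, "y": -0.04, "z": 0, "rx": 0, "ry": 0, "rz": 0}, {"x": 0, "y": -0.04, "z": 0, "rx": 0, "ry": 0, "rz": 0}]}}

```text
t: 15.15
eef_pos: [596.6, 49.3, 52.1]
tcp_rot: [3.141, -0.001, 0.011]
ft_force: [5.3, -2.0, -6.0]
opening: 0.164
grip_force: 30.0
```

{"name": "step_arm", "arguments": {"plan": [{"x": 0, "y": -0.04, "z": 0, "rx": 0, "ry": 0, "rz": 0}, {"x": 0, "y": -0.04, "z": 0, "rx": 0, "ry": 0, "rz": 0}, {"x": 0, "y": -0.04, "z": 0, "rx": 0, "ry": 0, "rz": 0}, {"x": 0, "y": -0.04, "z": 0, "rx": 0, "ry": 0, "rz": 0}, {"x": 0, "y": -0.04, "z": 0, "rx": 0, "ry": 0, "rz": 0}, {"x": 0, "y": -0.04, "z": 0, "rx": 0, "ry": 0, "rz": 0}, {"x": 0, "y": -0.04, "z": 0, "rx": 0, "ry": 0, "rz": 0}, {"x": 0, "y": -0.04, "z": 0, "rx": 0, "ry": 0, "rz": 0}, {"x": 0, "y": -0.04, "z": 0, "rx": 0, "ry": 0, "rz": 0}, {"x": 0, "y": -0.04, "z": 0, "rx": 0, "ry": 0, "rz": 0}]}}

```text
t: 15.98
eef_pos: [596.5, 59.3, 52.1]
tcp_rot: [3.141, -0.001, 0.011]
ft_force: [6.3, -1.9, -5.8]
opening: 0.165
grip_force: 30.0
```

No drag yet, so the spot must lie right of where the carriage started. Approaching the left buffers.

{"name": "step_arm", "arguments": {"plan": [{"x": 0, "y": -0.1, "z": 0, "rx": 0, "ry": 0, "rz": 0}, {"x": 0, "y": -0.1, "z": 0, "rx": 0, "ry": 0, "rz": 0}, {"x": 0, "y": -0.1, "z": 0, "rx": 0, "ry": 0, "rz": 0}, {"x": 0, "y": -0.1, "z": 0, "rx": 0, "ry": 0, "rz": 0}, {"x": 0, "y": -0.1, "z": 0, "rx": 0, "ry": 0, "rz": 0}, {"x": 0, "y": -0.1, "z": 0, "rx": 0, "ry": 0, "rz": 0}, {"x": 0, "y": -0.1, "z": 0, "rx": 0, "ry": 0, "rz": 0}, {"x": 0, "y": -0.1, "z": 0, "rx": 0, "ry": 0, "rz": 0}, {"x": 0, "y": -0.1, "z": 0, "rx": 0, "ry": 0, "rz": 0}, {"x": 0, "y": -0.1, "z": 0, "rx": 0, "ry": 0, "rz": 0}]}}

```text
t: 16.82
eef_pos: [596.3, 84.4, 52.1]
tcp_rot: [3.141, -0.001, 0.011]
ft_force: [5.7, -1.7, -7.0]
opening: 0.169
grip_force: 30.0
```

{"name": "step_arm", "arguments": {"plan": [{"x": 0, "y": -0.016, "z": 0, "rx": 0, "ry": 0, "rz": 0}, {"x": 0, "y": -0.016, "z": 0, "rx": 0, "ry": 0, "rz": 0}, {"x": 0, "y": -0.016, "z": 0, "rx": 0, "ry": 0, "rz": 0}, {"x": 0, "y": -0.016, "z": 0, "rx": 0, "ry": 0, "rz": 0}, {"x": 0, "y": -0.016, "z": 0, "rx": 0, "ry": 0, "rz": 0}, {"x": 0, "y": -0.016, "z": 0, "rx": 0, "ry": 0, "rz": 0}, {"x": 0, "y": -0.016, "z": 0, "rx": 0, "ry": 0, "rz": 0}, {"x": 0, "y": -0.016, "z": 0, "rx": 0, "ry": 0, "rz": 0}, {"x": 0, "y": -0.016, "z": 0, "rx": 0, "ry": 0, "rz": 0}, {"x": 0, "y": -0.016, "z": 0, "rx": 0, "ry": 0, "rz": 0}]}}

```text
t: 17.65
eef_pos: [596.2, 88.3, 52.1]
tcp_rot: [3.141, -0.001, 0.011]
ft_force: [6.0, -1.4, -6.1]
opening: 0.171
grip_force: 30.0
```

{"name": "step_arm", "arguments": {"plan": [{"x": 0, "y": -0.014, "z": 0, "rx": 0, "ry": 0, "rz": 0}, {"x": 0, "y": -0.014, "z": 0, "rx": 0, "ry": 0, "rz": 0}, {"x": 0, "y": -0.014, "z": 0, "rx": 0, "ry": 0, "rz": 0}, {"x": 0, "y": -0.014, "z": 0, "rx": 0, "ry": 0, "rz": 0}, {"x": 0, "y": -0.014, "z": 0, "rx": 0, "ry": 0, "rz": 0}, {"x": 0, "y": -0.014, "z": 0, "rx": 0, "ry": 0, "rz": 0}, {"x": 0, "y": -0.014, "z": 0, "rx": 0, "ry": 0, "rz": 0}, {"x": 0, "y": -0.014, "z": 0, "rx": 0, "ry": 0, "rz": 0}, {"x": 0, "y": -0.014, "z": 0, "rx": 0, "ry": 0, "rz": 0}, {"x": 0, "y": -0.014, "z": 0, "rx": 0, "ry": 0, "rz": 0}]}}

```text
t: 18.48
eef_pos: [596.2, 91.8, 52.1]
tcp_rot: [3.141, -0.001, 0.011]
ft_force: [6.1, -2.0, -6.5]
opening: 0.166
grip_force: 30.0
```

{"name": "step_arm", "arguments": {"plan": [{"x": 0, "y": -0.012, "z": 0, "rx": 0, "ry": 0, "rz": 0}, {"x": 0, "y": -0.012, "z": 0, "rx": 0, "ry": 0, "rz": 0}, {"x": 0, "y": -0.012, "z": 0, "rx": 0, "ry": 0, "rz": 0}, {"x": 0, "y": -0.012, "z": 0, "rx": 0, "ry": 0, "rz": 0}, {"x": 0, "y": -0.012, "z": 0, "rx": 0, "ry": 0, "rz": 0}, {"x": 0, "y": -0.012, "z": 0, "rx": 0, "ry": 0, "rz": 0}, {"x": 0, "y": -0.012, "z": 0, "rx": 0, "ry": 0, "rz": 0}, {"x": 0, "y": -0.012, "z": 0, "rx": 0, "ry": 0, "rz": 0}, {"x": 0, "y": -0.012, "z": 0, "rx": 0, "ry": 0, "rz": 0}, {"x": 0, "y": -0.012, "z": 0, "rx": 0, "ry": 0, "rz": 0}]}}

```text
t: 19.32
eef_pos: [596.2, 94.7, 52.1]
tcp_rot: [3.141, -0.001, 0.011]
ft_force: [6.4, -1.9, -6.0]
opening: 0.165
grip_force: 30.0
```

{"name": "step_arm", "arguments": {"plan": [{"x": 0, "y": -0.012, "z": 0, "rx": 0, "ry": 0, "rz": 0}, {"x": 0, "y": -0.012, "z": 0, "rx": 0, "ry": 0, "rz": 0}, {"x": 0, "y": -0.012, "z": 0, "rx": 0, "ry": 0, "rz": 0}, {"x": 0, "y": -0.012, "z": 0, "rx": 0, "ry": 0, "rz": 0}, {"x": 0, "y": -0.012, "z": 0, "rx": 0, "ry": 0, "rz": 0}, {"x": 0, "y": -0.012, "z": 0, "rx": 0, "ry": 0, "rz": 0}, {"x": 0, "y": -0.012, "z": 0, "rx": 0, "ry": 0, "rz": 0}, {"x": 0, "y": -0.012, "z": 0, "rx": 0, "ry": 0, "rz": 0}, {"x": 0, "y": -0.012, "z": 0, "rx": 0, "ry": 0, "rz": 0}, {"x": 0, "y": -0.012, "z": 0, "rx": 0, "ry": 0, "rz": 0}]}}

```text
t: 20.15
eef_pos: [596.2, 97.5, 52.1]
tcp_rot: [3.141, -0.001, 0.011]
ft_force: [6.3, -4.2, -6.2]
opening: 0.168
grip_force: 30.0
```

Contact has begun, at y≈96.8. Pressing about 1 mm more and holding.

{"name": "step_arm", "arguments": {"plan": [{"x": 0, "y": -0.02, "z": 0, "rx": 0, "ry": 0, "rz": 0}, {"x": 0, "y": -0.02, "z": 0, "rx": 0, "ry": 0, "rz": 0}, {"x": 0, "y": 0, "z": 0, "rx": 0, "ry": 0, "rz": 0}, {"x": 0, "y": 0, "z": 0, "rx": 0, "ry": 0, "rz": 0}, {"x": 0, "y": 0, "z": 0, "rx": 0, "ry": 0, "rz": 0}, {"x": 0, "y": 0, "z": 0, "rx": 0, "ry": 0, "rz": 0}, {"x": 0, "y": 0, "z": 0, "rx": 0, "ry": 0, "rz": 0}, {"x": 0, "y": 0, "z": 0, "rx": 0, "ry": 0, "rz": 0}, {"x": 0, "y": 0, "z": 0, "rx": 0, "ry": 0, "rz": 0}, {"x": 0, "y": 0, "z": 0, "rx": 0, "ry": 0, "rz": 0}]}}

```text
t: 20.98
eef_pos: [596.1, 98.3, 52.1]
tcp_rot: [3.141, -0.001, 0.011]
ft_force: [7.0, -5.7, -6.0]
opening: 0.164
grip_force: 30.0
```

{"name": "step_arm", "arguments": {"plan": [{"x": 0, "y": 0.12, "z": 0, "rx": 0, "ry": 0, "rz": 0}, {"x": 0, "y": 0.12, "z": 0, "rx": 0, "ry": 0, "rz": 0}, {"x": 0, "y": 0.12, "z": 0, "rx": 0, "ry": 0, "rz": 0}, {"x": 0, "y": 0.12, "z": 0, "rx": 0, "ry": 0, "rz": 0}, {"x": 0, "y": 0.12, "z": 0, "rx": 0, "ry": 0, "rz": 0}, {"x": 0, "y": 0.12, "z": 0, "rx": 0, "ry": 0, "rz": 0}, {"x": 0, "y": 0.12, "z": 0, "rx": 0, "ry": 0, "rz": 0}, {"x": 0, "y": 0.12, "z": 0, "rx": 0, "ry": 0, "rz": 0}, {"x": 0, "y": 0.12, "z": 0, "rx": 0, "ry": 0, "rz": 0}, {"x": 0, "y": 0.12, "z": 0, "rx": 0, "ry": 0, "rz": 0}]}}

```text
t: 21.82
eef_pos: [596.4, 69.1, 52.1]
tcp_rot: [-3.141, -0.001, 0.011]
ft_force: [6.0, 1.5, -6.6]
opening: 0.159
grip_force: 30.0
```

{"name": "step_arm", "arguments": {"plan": [{"x": 0, "y": 0.12, "z": 0, "rx": 0, "ry": 0, "rz": 0}, {"x": 0, "y": 0.12, "z": 0, "rx": 0, "ry": 0, "rz": 0}, {"x": 0, "y": 0.12, "z": 0, "rx": 0, "ry": 0, "rz": 0}, {"x": 0, "y": 0.12, "z": 0, "rx": 0, "ry": 0, "rz": 0}, {"x": 0, "y": 0.12, "z": 0, "rx": 0, "ry": 0, "rz": 0}, {"x": 0, "y": 0.12, "z": 0, "rx": 0, "ry": 0, "rz": 0}, {"x": 0, "y": 0.12, "z": 0, "rx": 0, "ry": 0, "rz": 0}, {"x": 0, "y": 0.12, "z": 0, "rx": 0, "ry": 0, "rz": 0}, {"x": 0, "y": 0.12, "z": 0, "rx": 0, "ry": 0, "rz": 0}, {"x": 0, "y": 0.12, "z": 0, "rx": 0, "ry": 0, "rz": 0}]}}

```text
t: 22.65
eef_pos: [596.6, 39.1, 52.1]
tcp_rot: [-3.141, -0.001, 0.011]
ft_force: [5.3, 1.1, -5.5]
opening: 0.166
grip_force: 30.0
```

{"name": "step_arm", "arguments": {"plan": [{"x": 0, "y": 0.12, "z": 0, "rx": 0, "ry": 0, "rz": 0}, {"x": 0, "y": 0.12, "z": 0, "rx": 0, "ry": 0, "rz": 0}, {"x": 0, "y": 0.12, "z": 0, "rx": 0, "ry": 0, "rz": 0}, {"x": 0, "y": 0.12, "z": 0, "rx": 0, "ry": 0, "rz": 0}, {"x": 0, "y": 0.12, "z": 0, "rx": 0, "ry": 0, "rz": 0}, {"x": 0, "y": 0.12, "z": 0, "rx": 0, "ry": 0, "rz": 0}, {"x": 0, "y": 0.12, "z": 0, "rx": 0, "ry": 0, "rz": 0}, {"x": 0, "y": 0.12, "z": 0, "rx": 0, "ry": 0, "rz": 0}, {"x": 0, "y": 0.12, "z": 0, "rx": 0, "ry": 0, "rz": 0}, {"x": 0, "y": 0.12, "z": 0, "rx": 0, "ry": 0, "rz": 0}]}}

```text
t: 23.48
eef_pos: [596.9, 9.2, 52.1]
tcp_rot: [-3.141, -0.0, 0.011]
ft_force: [4.4, 2.3, -5.9]
opening: 0.17
grip_force: 30.0
```

{"name": "step_arm", "arguments": {"plan": [{"x": 0, "y": 0.12, "z": 0, "rx": 0, "ry": 0, "rz": 0}, {"x": 0, "y": 0.12, "z": 0, "rx": 0, "ry": 0, "rz": 0}, {"x": 0, "y": 0.12, "z": 0, "rx": 0, "ry": 0, "rz": 0}, {"x": 0, "y": 0.12, "z": 0, "rx": 0, "ry": 0, "rz": 0}, {"x": 0, "y": 0.12, "z": 0, "rx": 0, "ry": 0, "rz": 0}, {"x": 0, "y": 0.12, "z": 0, "rx": 0, "ry": 0, "rz": 0}, {"x": 0, "y": 0.12, "z": 0, "rx": 0, "ry": 0, "rz": 0}, {"x": 0, "y": 0.12, "z": 0, "rx": 0, "ry": 0, "rz": 0}, {"x": 0, "y": 0.12, "z": 0, "rx": 0, "ry": 0, "rz": 0}, {"x": 0, "y": 0.12, "z": 0, "rx": 0, "ry": 0, "rz": 0}]}}

```text
t: 24.32
eef_pos: [597.1, -20.8, 52.1]
tcp_rot: [-3.141, -0.0, 0.011]
ft_force: [5.3, 1.7, -6.4]
opening: 0.165
grip_force: 30.0
```

{"name": "step_arm", "arguments": {"plan": [{"x": 0, "y": 0.12, "z": 0, "rx": 0, "ry": 0, "rz": 0}, {"x": 0, "y": 0.12, "z": 0, "rx": 0, "ry": 0, "rz": 0}, {"x": 0, "y": 0.12, "z": 0, "rx": 0, "ry": 0, "rz": 0}, {"x": 0, "y": 0.12, "z": 0, "rx": 0, "ry": 0, "rz": 0}, {"x": 0, "y": 0.12, "z": 0, "rx": 0, "ry": 0, "rz": 0}, {"x": 0, "y": 0.12, "z": 0, "rx": 0, "ry": 0, "rz": 0}, {"x": 0, "y": 0.12, "z": 0, "rx": 0, "ry": 0, "rz": 0}, {"x": 0, "y": 0.12, "z": 0, "rx": 0, "ry": 0, "rz": 0}, {"x": 0, "y": 0.12, "z": 0, "rx": 0, "ry": 0, "rz": 0}, {"x": 0, "y": 0.12, "z": 0, "rx": 0, "ry": 0, "rz": 0}]}}

```text
t: 25.15
eef_pos: [597.3, -50.9, 52.1]
tcp_rot: [-3.141, 0.0, 0.011]
ft_force: [4.2, 2.0, -4.2]
opening: 0.166
grip_force: 30.0
```

{"name": "step_arm", "arguments": {"plan": [{"x": 0, "y": 0.024, "z": 0, "rx": 0, "ry": 0, "rz": 0}, {"x": 0, "y": 0.024, "z": 0, "rx": 0, "ry": 0, "rz": 0}, {"x": 0, "y": 0.024, "z": 0, "rx": 0, "ry": 0, "rz": 0}, {"x": 0, "y": 0.024, "z": 0, "rx": 0, "ry": 0, "rz": 0}, {"x": 0, "y": 0.024, "z": 0, "rx": 0, "ry": 0, "rz": 0}, {"x": 0, "y": 0.024, "z": 0, "rx": 0, "ry": 0, "rz": 0}, {"x": 0, "y": 0.024, "z": 0, "rx": 0, "ry": 0, "rz": 0}, {"x": 0, "y": 0.024, "z": 0, "rx": 0, "ry": 0, "rz": 0}, {"x": 0, "y": 0.024, "z": 0, "rx": 0, "ry": 0, "rz": 0}, {"x": 0, "y": 0.024, "z": 0, "rx": 0, "ry": 0, "rz": 0}]}}

```text
t: 25.98
eef_pos: [597.5, -57.2, 52.1]
tcp_rot: [3.142, -0.0, 0.011]
ft_force: [3.9, 2.3, -4.6]
opening: 0.164
grip_force: 30.0
```

{"name": "step_arm", "arguments": {"plan": [{"x": 0, "y": 0.024, "z": 0, "rx": 0, "ry": 0, "rz": 0}, {"x": 0, "y": 0.024, "z": 0, "rx": 0, "ry": 0, "rz": 0}, {"x": 0, "y": 0.024, "z": 0, "rx": 0, "ry": 0, "rz": 0}, {"x": 0, "y": 0.024, "z": 0, "rx": 0, "ry": 0, "rz": 0}, {"x": 0, "y": 0.024, "z": 0, "rx": 0, "ry": 0, "rz": 0}, {"x": 0, "y": 0.024, "z": 0, "rx": 0, "ry": 0, "rz": 0}, {"x": 0, "y": 0.024, "z": 0, "rx": 0, "ry": 0, "rz": 0}, {"x": 0, "y": 0.024, "z": 0, "rx": 0, "ry": 0, "rz": 0}, {"x": 0, "y": 0.024, "z": 0, "rx": 0, "ry": 0, "rz": 0}, {"x": 0, "y": 0.024, "z": 0, "rx": 0, "ry": 0, "rz": 0}]}}

```text
t: 26.82
eef_pos: [597.5, -63.2, 52.1]
tcp_rot: [3.142, -0.0, 0.011]
ft_force: [3.7, 2.5, -4.2]
opening: 0.164
grip_force: 30.0
```

Now fine sampling rightward, 6 mm per call from y=-63.

{"name": "step_arm", "arguments": {"plan": [{"x": 0, "y": 0.024, "z": 0, "rx": 0, "ry": 0, "rz": 0}, {"x": 0, "y": 0.024, "z": 0, "rx": 0, "ry": 0, "rz": 0}, {"x": 0, "y": 0.024, "z": 0, "rx": 0, "ry": 0, "rz": 0}, {"x": 0, "y": 0.024, "z": 0, "rx": 0, "ry": 0, "rz": 0}, {"x": 0, "y": 0.024, "z": 0, "rx": 0, "ry": 0, "rz": 0}, {"x": 0, "y": 0.024, "z": 0, "rx": 0, "ry": 0, "rz": 0}, {"x": 0, "y": 0.024, "z": 0, "rx": 0, "ry": 0, "rz": 0}, {"x": 0, "y": 0.024, "z": 0, "rx": 0, "ry": 0, "rz": 0}, {"x": 0, "y": 0.024, "z": 0, "rx": 0, "ry": 0, "rz": 0}, {"x": 0, "y": 0.024, "z": 0, "rx": 0, "ry": 0, "rz": 0}]}}

```text
t: 27.65
eef_pos: [597.5, -69.2, 52.1]
tcp_rot: [3.142, 0.0, 0.011]
ft_force: [3.4, 2.7, -3.4]
opening: 0.169
grip_force: 30.0
```

{"name": "step_arm", "arguments": {"plan": [{"x": 0, "y": 0.024, "z": 0, "rx": 0, "ry": 0, "rz": 0}, {"x": 0, "y": 0.024, "z": 0, "rx": 0, "ry": 0, "rz": 0}, {"x": 0, "y": 0.024, "z": 0, "rx": 0, "ry": 0, "rz": 0}, {"x": 0, "y": 0.024, "z": 0, "rx": 0, "ry": 0, "rz": 0}, {"x": 0, "y": 0.024, "z": 0, "rx": 0, "ry": 0, "rz": 0}, {"x": 0, "y": 0.024, "z": 0, "rx": 0, "ry": 0, "rz": 0}, {"x": 0, "y": 0.024, "z": 0, "rx": 0, "ry": 0, "rz": 0}, {"x": 0, "y": 0.024, "z": 0, "rx": 0, "ry": 0, "rz": 0}, {"x": 0, "y": 0.024, "z": 0, "rx": 0, "ry": 0, "rz": 0}, {"x": 0, "y": 0.024, "z": 0, "rx": 0, "ry": 0, "rz": 0}]}}

```text
t: 28.48
eef_pos: [597.6, -74.6, 52.1]
tcp_rot: [-3.141, 0.0, 0.011]
ft_force: [2.6, 6.5, -2.4]
opening: 0.167
grip_force: 30.0
```

{"name": "step_arm", "arguments": {"plan": [{"x": 0, "y": 0.024, "z": 0, "rx": 0, "ry": 0, "rz": 0}, {"x": 0, "y": 0.024, "z": 0, "rx": 0, "ry": 0, "rz": 0}, {"x": 0, "y": 0.024, "z": 0, "rx": 0, "ry": 0, "rz": 0}, {"x": 0, "y": 0.024, "z": 0, "rx": 0, "ry": 0, "rz": 0}, {"x": 0, "y": 0.024, "z": 0, "rx": 0, "ry": 0, "rz": 0}, {"x": 0, "y": 0.024, "z": 0, "rx": 0, "ry": 0, "rz": 0}, {"x": 0, "y": 0.024, "z": 0, "rx": 0, "ry": 0, "rz": 0}, {"x": 0, "y": 0.024, "z": 0, "rx": 0, "ry": 0, "rz": 0}, {"x": 0, "y": 0.024, "z": 0, "rx": 0, "ry": 0, "rz": 0}, {"x": 0, "y": 0.024, "z": 0, "rx": 0, "ry": 0, "rz": 0}]}}

```text
t: 29.32
eef_pos: [597.6, -80.2, 52.1]
tcp_rot: [-3.141, 0.0, 0.011]
ft_force: [3.3, 9.0, -2.6]
opening: 0.167
grip_force: 30.0
```

{"name": "step_arm", "arguments": {"plan": [{"x": 0, "y": 0.024, "z": 0, "rx": 0, "ry": 0, "rz": 0}, {"x": 0, "y": 0.024, "z": 0, "rx": 0, "ry": 0, "rz": 0}, {"x": 0, "y": 0.024, "z": 0, "rx": 0, "ry": 0, "rz": 0}, {"x": 0, "y": 0.024, "z": 0, "rx": 0, "ry": 0, "rz": 0}, {"x": 0, "y": 0.024, "z": 0, "rx": 0, "ry": 0, "rz": 0}, {"x": 0, "y": 0.024, "z": 0, "rx": 0, "ry": 0, "rz": 0}, {"x": 0, "y": 0.024, "z": 0, "rx": 0, "ry": 0, "rz": 0}, {"x": 0, "y": 0.024, "z": 0, "rx": 0, "ry": 0, "rz": 0}, {"x": 0, "y": 0.024, "z": 0, "rx": 0, "ry": 0, "rz": 0}, {"x": 0, "y": 0.024, "z": 0, "rx": 0, "ry": 0, "rz": 0}]}}

```text
t: 30.15
eef_pos: [597.7, -86.3, 52.1]
tcp_rot: [-3.141, 0.0, 0.011]
ft_force: [3.7, 8.5, -3.2]
opening: 0.166
grip_force: 30.0
```

{"name": "step_arm", "arguments": {"plan": [{"x": 0, "y": 0.024, "z": 0, "rx": 0, "ry": 0, "rz": 0}, {"x": 0, "y": 0.024, "z": 0, "rx": 0, "ry": 0, "rz": 0}, {"x": 0, "y": 0.024, "z": 0, "rx": 0, "ry": 0, "rz": 0}, {"x": 0, "y": 0.024, "z": 0, "rx": 0, "ry": 0, "rz": 0}, {"x": 0, "y": 0.024, "z": 0, "rx": 0, "ry": 0, "rz": 0}, {"x": 0, "y": 0.024, "z": 0, "rx": 0, "ry": 0, "rz": 0}, {"x": 0, "y": 0.024, "z": 0, "rx": 0, "ry": 0, "rz": 0}, {"x": 0, "y": 0.024, "z": 0, "rx": 0, "ry": 0, "rz": 0}, {"x": 0, "y": 0.024, "z": 0, "rx": 0, "ry": 0, "rz": 0}, {"x": 0, "y": 0.024, "z": 0, "rx": 0, "ry": 0, "rz": 0}]}}

```text
t: 30.98
eef_pos: [597.7, -92.5, 52.2]
tcp_rot: [-3.141, 0.0, 0.011]
ft_force: [2.7, 7.2, -3.0]
opening: 0.169
grip_force: 30.0
```

{"name": "step_arm", "arguments": {"plan": [{"x": 0, "y": 0.024, "z": 0, "rx": 0, "ry": 0, "rz": 0}, {"x": 0, "y": 0.024, "z": 0, "rx": 0, "ry": 0, "rz": 0}, {"x": 0, "y": 0.024, "z": 0, "rx": 0, "ry": 0, "rz": 0}, {"x": 0, "y": 0.024, "z": 0, "rx": 0, "ry": 0, "rz": 0}, {"x": 0, "y": 0.024, "z": 0, "rx": 0, "ry": 0, "rz": 0}, {"x": 0, "y": 0.024, "z": 0, "rx": 0, "ry": 0, "rz": 0}, {"x": 0, "y": 0.024, "z": 0, "rx": 0, "ry": 0, "rz": 0}, {"x": 0, "y": 0.024, "z": 0, "rx": 0, "ry": 0, "rz": 0}, {"x": 0, "y": 0.024, "z": 0, "rx": 0, "ry": 0, "rz": 0}, {"x": 0, "y": 0.024, "z": 0, "rx": 0, "ry": 0, "rz": 0}]}}

```text
t: 31.82
eef_pos: [597.8, -99.3, 52.1]
tcp_rot: [3.141, 0.0, 0.011]
ft_force: [0.8, 4.0, -1.9]
opening: 0.168
grip_force: 30.0
```

{"name": "step_arm", "arguments": {"plan": [{"x": 0, "y": 0.024, "z": 0, "rx": 0, "ry": 0, "rz": 0}, {"x": 0, "y": 0.024, "z": 0, "rx": 0, "ry": 0, "rz": 0}, {"x": 0, "y": 0.024, "z": 0, "rx": 0, "ry": 0, "rz": 0}, {"x": 0, "y": 0.024, "z": 0, "rx": 0, "ry": 0, "rz": 0}, {"x": 0, "y": 0.024, "z": 0, "rx": 0, "ry": 0, "rz": 0}, {"x": 0, "y": 0.024, "z": 0, "rx": 0, "ry": 0, "rz": 0}, {"x": 0, "y": 0.024, "z": 0, "rx": 0, "ry": 0, "rz": 0}, {"x": 0, "y": 0.024, "z": 0, "rx": 0, "ry": 0, "rz": 0}, {"x": 0, "y": 0.024, "z": 0, "rx": 0, "ry": 0, "rz": 0}, {"x": 0, "y": 0.024, "z": 0, "rx": 0, "ry": 0, "rz": 0}]}}

```text
t: 32.65
eef_pos: [597.9, -105.2, 52.1]
tcp_rot: [3.142, 0.0, 0.011]
ft_force: [0.6, 2.1, -2.4]
opening: 0.171
grip_force: 30.0
```

{"name": "step_arm", "arguments": {"plan": [{"x": 0, "y": 0.024, "z": 0, "rx": 0, "ry": 0, "rz": 0}, {"x": 0, "y": 0.024, "z": 0, "rx": 0, "ry": 0, "rz": 0}, {"x": 0, "y": 0.024, "z": 0, "rx": 0, "ry": 0, "rz": 0}, {"x": 0, "y": 0.024, "z": 0, "rx": 0, "ry": 0, "rz": 0}, {"x": 0, "y": 0.024, "z": 0, "rx": 0, "ry": 0, "rz": 0}, {"x": 0, "y": 0.024, "z": 0, "rx": 0, "ry": 0, "rz": 0}, {"x": 0, "y": 0.024, "z": 0, "rx": 0, "ry": 0, "rz": 0}, {"x": 0, "y": 0.024, "z": 0, "rx": 0, "ry": 0, "rz": 0}, {"x": 0, "y": 0.024, "z": 0, "rx": 0, "ry": 0, "rz": 0}, {"x": 0, "y": 0.024, "z": 0, "rx": 0, "ry": 0, "rz": 0}]}}

```text
t: 33.48
eef_pos: [598.0, -111.2, 52.1]
tcp_rot: [3.142, 0.0, 0.011]
ft_force: [-1.1, 1.3, -1.7]
opening: 0.165
grip_force: 30.0
```

Rightward, the drag spans y≈-72 to -100, centred on about -85. Now on to the right buffers, with contact expected at y≈-143.

{"name": "step_arm", "arguments": {"plan": [{"x": 0, "y": 0.1, "z": 0, "rx": 0, "ry": 0, "rz": 0}, {"x": 0, "y": 0.1, "z": 0, "rx": 0, "ry": 0, "rz": 0}, {"x": 0, "y": 0.1, "z": 0, "rx": 0, "ry": 0, "rz": 0}, {"x": 0, "y": 0.1, "z": 0, "rx": 0, "ry": 0, "rz": 0}, {"x": 0, "y": 0.1, "z": 0, "rx": 0, "ry": 0, "rz": 0}, {"x": 0, "y": 0.1, "z": 0, "rx": 0, "ry": 0, "rz": 0}, {"x": 0, "y": 0.1, "z": 0, "rx": 0, "ry": 0, "rz": 0}, {"x": 0, "y": 0.1, "z": 0, "rx": 0, "ry": 0, "rz": 0}, {"x": 0, "y": 0.1, "z": 0, "rx": 0, "ry": 0, "rz": 0}, {"x": 0, "y": 0.1, "z": 0, "rx": 0, "ry": 0, "rz": 0}]}}

```text
t: 34.32
eef_pos: [598.2, -136.4, 52.1]
tcp_rot: [3.142, 0.0, 0.011]
ft_force: [-3.3, 2.6, -1.0]
opening: 0.169
grip_force: 30.0
```

{"name": "step_arm", "arguments": {"plan": [{"x": 0, "y": 0.02, "z": 0, "rx": 0, "ry": 0, "rz": 0}, {"x": 0, "y": 0.02, "z": 0, "rx": 0, "ry": 0, "rz": 0}, {"x": 0, "y": 0.02, "z": 0, "rx": 0, "ry": 0, "rz": 0}, {"x": 0, "y": 0.02, "z": 0, "rx": 0, "ry": 0, "rz": 0}, {"x": 0, "y": 0.02, "z": 0, "rx": 0, "ry": 0, "rz": 0}, {"x": 0, "y": 0.02, "z": 0, "rx": 0, "ry": 0, "rz": 0}, {"x": 0, "y": 0.02, "z": 0, "rx": 0, "ry": 0, "rz": 0}, {"x": 0, "y": 0.02, "z": 0, "rx": 0, "ry": 0, "rz": 0}, {"x": 0, "y": 0.02, "z": 0, "rx": 0, "ry": 0, "rz": 0}, {"x": 0, "y": 0.02, "z": 0, "rx": 0, "ry": 0, "rz": 0}]}}

```text
t: 35.15
eef_pos: [598.2, -141.2, 52.1]
tcp_rot: [3.142, 0.0, 0.011]
ft_force: [-4.9, 2.4, -0.0]
opening: 0.168
grip_force: 30.0
```

{"name": "step_arm", "arguments": {"plan": [{"x": 0, "y": 0.02, "z": 0, "rx": 0, "ry": 0, "rz": 0}, {"x": 0, "y": 0.02, "z": 0, "rx": 0, "ry": 0, "rz": 0}, {"x": 0, "y": 0.02, "z": 0, "rx": 0, "ry": 0, "rz": 0}, {"x": 0, "y": 0.02, "z": 0, "rx": 0, "ry": 0, "rz": 0}, {"x": 0, "y": 0.02, "z": 0, "rx": 0, "ry": 0, "rz": 0}, {"x": 0, "y": 0.02, "z": 0, "rx": 0, "ry": 0, "rz": 0}, {"x": 0, "y": 0, "z": 0, "rx": 0, "ry": 0, "rz": 0}, {"x": 0, "y": 0, "z": 0, "rx": 0, "ry": 0, "rz": 0}, {"x": 0, "y": 0, "z": 0, "rx": 0, "ry": 0, "rz": 0}, {"x": 0, "y": 0, "z": 0, "rx": 0, "ry": 0, "rz": 0}]}}

```text
t: 35.98
eef_pos: [598.3, -144.1, 52.1]
tcp_rot: [-3.142, 0.0, 0.011]
ft_force: [-5.0, 2.2, 0.3]
opening: 0.168
grip_force: 30.0
```

{"name": "step_arm", "arguments": {"plan": [{"x": 0, "y": 0.02, "z": 0, "rx": 0, "ry": 0, "rz": 0}, {"x": 0, "y": 0.02, "z": 0, "rx": 0, "ry": 0, "rz": 0}, {"x": 0, "y": 0.02, "z": 0, "rx": 0, "ry": 0, "rz": 0}, {"x": 0, "y": 0, "z": 0, "rx": 0, "ry": 0, "rz": 0}, {"x": 0, "y": 0, "z": 0, "rx": 0, "ry": 0, "rz": 0}, {"x": 0, "y": 0, "z": 0, "rx": 0, "ry": 0, "rz": 0}, {"x": 0, "y": 0, "z": 0, "rx": 0, "ry": 0, "rz": 0}, {"x": 0, "y": 0, "z": 0, "rx": 0, "ry": 0, "rz": 0}, {"x": 0, "y": 0, "z": 0, "rx": 0, "ry": 0, "rz": 0}, {"x": 0, "y": 0, "z": 0, "rx": 0, "ry": 0, "rz": 0}]}}

```text
t: 36.82
eef_pos: [598.3, -145.2, 52.1]
tcp_rot: [-3.141, 0.0, 0.011]
ft_force: [-4.2, 5.9, 0.3]
opening: 0.173
grip_force: 30.0
```

Contact is firm at about 4 N. Now stroking back left with fine sampling.

{"name": "step_arm", "arguments": {"plan": [{"x": 0, "y": -0.13, "z": 0, "rx": 0, "ry": 0, "rz": 0}, {"x": 0, "y": -0.13, "z": 0, "rx": 0, "ry": 0, "rz": 0}, {"x": 0, "y": -0.13, "z": 0, "rx": 0, "ry": 0, "rz": 0}, {"x": 0, "y": -0.13, "z": 0, "rx": 0, "ry": 0, "rz": 0}, {"x": 0, "y": -0.13, "z": 0, "rx": 0, "ry": 0, "rz": 0}, {"x": 0, "y": -0.13, "z": 0, "rx": 0, "ry": 0, "rz": 0}, {"x": 0, "y": -0.13, "z": 0, "rx": 0, "ry": 0, "rz": 0}, {"x": 0, "y": -0.13, "z": 0, "rx": 0, "ry": 0, "rz": 0}, {"x": 0, "y": -0.13, "z": 0, "rx": 0, "ry": 0, "rz": 0}, {"x": 0, "y": -0.13, "z": 0, "rx": 0, "ry": 0, "rz": 0}]}}

```text
t: 37.65
eef_pos: [598.0, -113.6, 52.1]
tcp_rot: [3.141, -0.0, 0.011]
ft_force: [-5.2, -2.2, -1.3]
opening: 0.165
grip_force: 30.0
```

{"name": "step_arm", "arguments": {"plan": [{"x": 0, "y": -0.024, "z": 0, "rx": 0, "ry": 0, "rz": 0}, {"x": 0, "y": -0.024, "z": 0, "rx": 0, "ry": 0, "rz": 0}, {"x": 0, "y": -0.024, "z": 0, "rx": 0, "ry": 0, "rz": 0}, {"x": 0, "y": -0.024, "z": 0, "rx": 0, "ry": 0, "rz": 0}, {"x": 0, "y": -0.024, "z": 0, "rx": 0, "ry": 0, "rz": 0}, {"x": 0, "y": -0.024, "z": 0, "rx": 0, "ry": 0, "rz": 0}, {"x": 0, "y": -0.024, "z": 0, "rx": 0, "ry": 0, "rz": 0}, {"x": 0, "y": -0.024, "z": 0, "rx": 0, "ry": 0, "rz": 0}, {"x": 0, "y": -0.024, "z": 0, "rx": 0, "ry": 0, "rz": 0}, {"x": 0, "y": -0.024, "z": 0, "rx": 0, "ry": 0, "rz": 0}]}}

```text
t: 38.48
eef_pos: [598.0, -107.7, 52.1]
tcp_rot: [3.141, -0.0, 0.011]
ft_force: [-4.5, -2.4, -1.4]
opening: 0.166
grip_force: 30.0
```

{"name": "step_arm", "arguments": {"plan": [{"x": 0, "y": -0.024, "z": 0, "rx": 0, "ry": 0, "rz": 0}, {"x": 0, "y": -0.024, "z": 0, "rx": 0, "ry": 0, "rz": 0}, {"x": 0, "y": -0.024, "z": 0, "rx": 0, "ry": 0, "rz": 0}, {"x": 0, "y": -0.024, "z": 0, "rx": 0, "ry": 0, "rz": 0}, {"x": 0, "y": -0.024, "z": 0, "rx": 0, "ry": 0, "rz": 0}, {"x": 0, "y": -0.024, "z": 0, "rx": 0, "ry": 0, "rz": 0}, {"x": 0, "y": -0.024, "z": 0, "rx": 0, "ry": 0, "rz": 0}, {"x": 0, "y": -0.024, "z": 0, "rx": 0, "ry": 0, "rz": 0}, {"x": 0, "y": -0.024, "z": 0, "rx": 0, "ry": 0, "rz": 0}, {"x": 0, "y": -0.024, "z": 0, "rx": 0, "ry": 0, "rz": 0}]}}

```text
t: 39.32
eef_pos: [597.9, -101.6, 52.1]
tcp_rot: [3.141, 0.0, 0.011]
ft_force: [-4.3, -2.3, -1.6]
opening: 0.169
grip_force: 30.0
```

{"name": "step_arm", "arguments": {"plan": [{"x": 0, "y": -0.024, "z": 0, "rx": 0, "ry": 0, "rz": 0}, {"x": 0, "y": -0.024, "z": 0, "rx": 0, "ry": 0, "rz": 0}, {"x": 0, "y": -0.024, "z": 0, "rx": 0, "ry": 0, "rz": 0}, {"x": 0, "y": -0.024, "z": 0, "rx": 0, "ry": 0, "rz": 0}, {"x": 0, "y": -0.024, "z": 0, "rx": 0, "ry": 0, "rz": 0}, {"x": 0, "y": -0.024, "z": 0, "rx": 0, "ry": 0, "rz": 0}, {"x": 0, "y": -0.024, "z": 0, "rx": 0, "ry": 0, "rz": 0}, {"x": 0, "y": -0.024, "z": 0, "rx": 0, "ry": 0, "rz": 0}, {"x": 0, "y": -0.024, "z": 0, "rx": 0, "ry": 0, "rz": 0}, {"x": 0, "y": -0.024, "z": 0, "rx": 0, "ry": 0, "rz": 0}]}}

```text
t: 40.15
eef_pos: [597.9, -96.6, 52.1]
tcp_rot: [3.14, -0.0, 0.011]
ft_force: [-6.3, -9.7, -1.0]
opening: 0.169
grip_force: 30.0
```

{"name": "step_arm", "arguments": {"plan": [{"x": 0, "y": -0.024, "z": 0, "rx": 0, "ry": 0, "rz": 0}, {"x": 0, "y": -0.024, "z": 0, "rx": 0, "ry": 0, "rz": 0}, {"x": 0, "y": -0.024, "z": 0, "rx": 0, "ry": 0, "rz": 0}, {"x": 0, "y": -0.024, "z": 0, "rx": 0, "ry": 0, "rz": 0}, {"x": 0, "y": -0.024, "z": 0, "rx": 0, "ry": 0, "rz": 0}, {"x": 0, "y": -0.024, "z": 0, "rx": 0, "ry": 0, "rz": 0}, {"x": 0, "y": -0.024, "z": 0, "rx": 0, "ry": 0, "rz": 0}, {"x": 0, "y": -0.024, "z": 0, "rx": 0, "ry": 0, "rz": 0}, {"x": 0, "y": -0.024, "z": 0, "rx": 0, "ry": 0, "rz": 0}, {"x": 0, "y": -0.024, "z": 0, "rx": 0, "ry": 0, "rz": 0}]}}

```text
t: 40.98
eef_pos: [597.9, -90.6, 52.1]
tcp_rot: [3.14, -0.0, 0.011]
ft_force: [-5.8, -7.8, -0.7]
opening: 0.163
grip_force: 30.0
```

{"name": "step_arm", "arguments": {"plan": [{"x": 0, "y": -0.024, "z": 0, "rx": 0, "ry": 0, "rz": 0}, {"x": 0, "y": -0.024, "z": 0, "rx": 0, "ry": 0, "rz": 0}, {"x": 0, "y": -0.024, "z": 0, "rx": 0, "ry": 0, "rz": 0}, {"x": 0, "y": -0.024, "z": 0, "rx": 0, "ry": 0, "rz": 0}, {"x": 0, "y": -0.024, "z": 0, "rx": 0, "ry": 0, "rz": 0}, {"x": 0, "y": -0.024, "z": 0, "rx": 0, "ry": 0, "rz": 0}, {"x": 0, "y": -0.024, "z": 0, "rx": 0, "ry": 0, "rz": 0}, {"x": 0, "y": -0.024, "z": 0, "rx": 0, "ry": 0, "rz": 0}, {"x": 0, "y": -0.024, "z": 0, "rx": 0, "ry": 0, "rz": 0}, {"x": 0, "y": -0.024, "z": 0, "rx": 0, "ry": 0, "rz": 0}]}}

```text
t: 41.82
eef_pos: [597.8, -84.5, 52.1]
tcp_rot: [3.14, -0.0, 0.011]
ft_force: [-4.6, -8.2, -1.6]
opening: 0.169
grip_force: 30.0
```

{"name": "step_arm", "arguments": {"plan": [{"x": 0, "y": -0.024, "z": 0, "rx": 0, "ry": 0, "rz": 0}, {"x": 0, "y": -0.024, "z": 0, "rx": 0, "ry": 0, "rz": 0}, {"x": 0, "y": -0.024, "z": 0, "rx": 0, "ry": 0, "rz": 0}, {"x": 0, "y": -0.024, "z": 0, "rx": 0, "ry": 0, "rz": 0}, {"x": 0, "y": -0.024, "z": 0, "rx": 0, "ry": 0, "rz": 0}, {"x": 0, "y": -0.024, "z": 0, "rx": 0, "ry": 0, "rz": 0}, {"x": 0, "y": -0.024, "z": 0, "rx": 0, "ry": 0, "rz": 0}, {"x": 0, "y": -0.024, "z": 0, "rx": 0, "ry": 0, "rz": 0}, {"x": 0, "y": -0.024, "z": 0, "rx": 0, "ry": 0, "rz": 0}, {"x": 0, "y": -0.024, "z": 0, "rx": 0, "ry": 0, "rz": 0}]}}

```text
t: 42.65
eef_pos: [597.7, -78.1, 52.1]
tcp_rot: [3.141, -0.0, 0.011]
ft_force: [-4.8, -5.0, -0.9]
opening: 0.163
grip_force: 30.0
```

{"name": "step_arm", "arguments": {"plan": [{"x": 0, "y": -0.024, "z": 0, "rx": 0, "ry": 0, "rz": 0}, {"x": 0, "y": -0.024, "z": 0, "rx": 0, "ry": 0, "rz": 0}, {"x": 0, "y": -0.024, "z": 0, "rx": 0, "ry": 0, "rz": 0}, {"x": 0, "y": -0.024, "z": 0, "rx": 0, "ry": 0, "rz": 0}, {"x": 0, "y": -0.024, "z": 0, "rx": 0, "ry": 0, "rz": 0}, {"x": 0, "y": -0.024, "z": 0, "rx": 0, "ry": 0, "rz": 0}, {"x": 0, "y": -0.024, "z": 0, "rx": 0, "ry": 0, "rz": 0}, {"x": 0, "y": -0.024, "z": 0, "rx": 0, "ry": 0, "rz": 0}, {"x": 0, "y": -0.024, "z": 0, "rx": 0, "ry": 0, "rz": 0}, {"x": 0, "y": -0.024, "z": 0, "rx": 0, "ry": 0, "rz": 0}]}}

```text
t: 43.48
eef_pos: [597.7, -71.3, 52.1]
tcp_rot: [3.141, -0.0, 0.011]
ft_force: [-2.8, -2.1, -1.6]
opening: 0.165
grip_force: 30.0
```

Leftward, the drag centres on about -89.5; rightward it was about -84.5. The true middle is therefore y≈-87 (carriage position about -63). Placing it there and letting go.

{"name": "step_arm", "arguments": {"plan": [{"x": 0, "y": 0.08, "z": 0, "rx": 0, "ry": 0, "rz": 0}, {"x": 0, "y": 0.08, "z": 0, "rx": 0, "ry": 0, "rz": 0}, {"x": 0, "y": 0.08, "z": 0, "rx": 0, "ry": 0, "rz": 0}, {"x": 0, "y": 0.08, "z": 0, "rx": 0, "ry": 0, "rz": 0}, {"x": 0, "y": 0.08, "z": 0, "rx": 0, "ry": 0, "rz": 0}, {"x": 0, "y": 0.08, "z": 0, "rx": 0, "ry": 0, "rz": 0}, {"x": 0, "y": 0.08, "z": 0, "rx": 0, "ry": 0, "rz": 0}, {"x": 0, "y": 0.08, "z": 0, "rx": 0, "ry": 0, "rz": 0}, {"x": 0, "y": 0, "z": 0, "rx": 0, "ry": 0, "rz": 0}, {"x": 0, "y": 0, "z": 0, "rx": 0, "ry": 0, "rz": 0}]}}

```text
t: 44.32
eef_pos: [597.8, -86.5, 52.1]
tcp_rot: [-3.141, 0.0, 0.011]
ft_force: [-3.8, 5.1, -0.8]
opening: 0.165
grip_force: 30.0
```

{"name": "step_arm", "arguments": {"jaw": -1, "plan": [{"x": 0, "y": 0, "z": 0, "rx": 0, "ry": 0, "rz": 0}, {"x": 0, "y": 0, "z": 0, "rx": 0, "ry": 0, "rz": 0}, {"x": 0, "y": 0, "z": 0, "rx": 0, "ry": 0, "rz": 0}, {"x": 0, "y": 0, "z": 0, "rx": 0, "ry": 0, "rz": 0}, {"x": 0, "y": 0, "z": 0, "rx": 0, "ry": 0, "rz": 0}, {"x": 0, "y": 0, "z": 0, "rx": 0, "ry": 0, "rz": 0}, {"x": 0, "y": 0, "z": 0, "rx": 0, "ry": 0, "rz": 0}, {"x": 0, "y": 0, "z": 0, "rx": 0, "ry": 0, "rz": 0}, {"x": 0, "y": 0, "z": 0, "rx": 0, "ry": 0, "rz": 0}, {"x": 0, "y": 0, "z": 0, "rx": 0, "ry": 0, "rz": 0}]}}

```text
t: 45.15
eef_pos: [597.8, -87.2, 52.1]
tcp_rot: [3.142, -0.0, 0.011]
ft_force: [0.0, 0.5, -0.7]
opening: 0.809
grip_force: 0.0
```

{"name": "step_arm", "arguments": {"plan": [{"x": 0, "y": 0, "z": 0, "rx": 0, "ry": 0, "rz": 0}, {"x": 0, "y": 0, "z": 0, "rx": 0, "ry": 0, "rz": 0}, {"x": 0, "y": 0, "z": -0.3, "rx": 0, "ry": 0, "rz": 0}, {"x": 0, "y": 0, "z": -0.6, "rx": 0, "ry": 0, "rz": 0}, {"x": 0, "y": 0, "z": -0.8, "rx": 0, "ry": 0, "rz": 0}, {"x": 0, "y": 0, "z": -0.8, "rx": 0, "ry": 0, "rz": 0}, {"x": 0, "y": 0, "z": -0.8, "rx": 0, "ry": 0, "rz": 0}, {"x": 0, "y": 0, "z": -0.8, "rx": 0, "ry": 0, "rz": 0}, {"x": 0, "y": 0, "z": -0.5, "rx": 0, "ry": 0, "rz": 0}, {"x": 0, "y": 0, "z": 0, "rx": 0, "ry": 0, "rz": 0}]}}

```text
t: 45.98
eef_pos: [598.8, -87.4, 170.4]
tcp_rot: [3.14, -0.005, 0.011]
ft_force: [-0.7, -0.8, 0.1]
opening: 1.003
grip_force: 0.0
```

```bash
python3 - <<'E'
from h import *
s=state();print(s["eef_pos"],s["ft_force"],s["opening"],s["t"])
S=read_camera("scene"); cv2.imwrite("pics/s3.png",cv2.resize(S["image"][80:300,100:400][...,::-1],None,fx=2.5,fy=2.5)); Y=cloud(S)
q=(Y[...,2]>70)&(Y[...,2]<105)&(Y[...,0]>570)&(Y[...,0]<630)&(Y[...,1]>-160)&(Y[...,1]<0)
print("fork",Y[q].mean(0),Y[q].min(0),Y[q].max(0),q.sum())
E
```

```text
[598.82128331 -87.36822011 170.42329339] [-0.72736608 -0.80703305  0.11676541] 1.0025327088371074 45.9833
fork [601.2034934  -84.92717415  86.01860609] [577.7808847  -95.99352324  70.02635312] [620.13845493 -77.64081205  99.19958876] 153
```

View pics/s3.png

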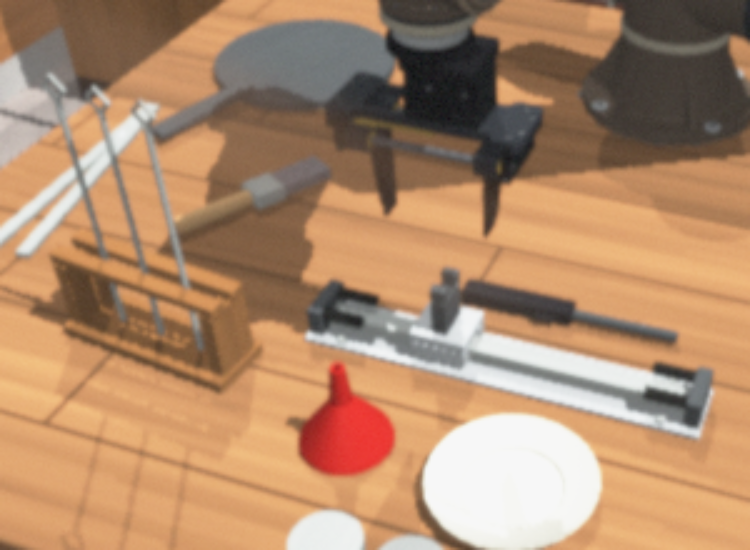

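The picture shows the carriage standing free at crop px (445,320). The gripper is well above it, and the lighter, plate, funnel and rack are where they were. Handing in.

```bash
python3 -c "
from cell import *
print(job_done())"
```

```text
the job is handed in; nothing more can be done
None
```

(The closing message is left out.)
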